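Load the exposure chamber from the roller lane and wind the gas timer

ROBOT

A 7-joint arm with a two-finger parallel gripper is mounted at the origin on the work surface. World frame = base frame: x ahead of the robot, y to its left, z up, the work surface at z = 0. Lengths are in m, angles in rad, forces in N, time in s.
With the tool pointing down it reaches from about 0.4 to 0.875 m from the base axis. Payload 6.5 kg.
Tool frame: the origin (TCP) lies on the centre line of the jaws, within the pads' length; the fingertips stand 14 mm ahead of it and the grasp point (between the pads) lies 5 mm behind it; z points along the fingers, y is the direction in which the jaws open and shut (so a half turn about z gives the same grasp; the last joint's range is limited). The gripper opens to 85 mm and grips with 20 to 120 N. Pads are 22 mm wide; open, the fingers measure 114 mm over their backs; the gripper's body (76 mm by 85 mm) begins 54 mm behind the grasp point. The pads swing forward as they close: fully open they stand 13 mm farther back than shut.
Start: joints at [1.131, 0.536, -0.004, 1.538, 0.003, 1.067, -0.071], TCP at [0.237, -0.605, 0.245] pointing down, gripper open.
Joint ranges: [-2.7, 2.7], [-0.37, 2.16], [-1.27, 1.26], [0.24, 2.4], [-1.31, 4.45], [0.19, 1.91], [-2.76, 2.76]. Speed limits (rad/s): [2.39, 2.39, 3.14, 3.14, 3.14, 3.14, 3.14].

INTERFACE

Orientations are given as a unit quaternion [x, y, z, w].
In Python, from rig import bot, viewer gives the robot as it stands. The module is installed in compiled form; this text tells all that it offers.
- The arm moves only by the tool drive_tool, never from a script. Its argument "motion" is a list of rows, each a list of 5 numbers: the shift along the tool's x, y, z in m, then the turn about the tool's z in rad, then the finger opening in m, from 0 to 0.0854. In form: [[tx, ty, tz, yaw, jaw], ...]. A call has 1 to 20 rows; each row is the pose to reach, as a shift and turn from the pose measured when the call began, along the tool's axes at that moment; what a row does not reach only later rows make up. A row lasts 1/10 s, in which the tool goes at most 50 mm and 8.59 degrees, less where a joint would pass 70% of its speed; a pose out of reach is approached as far as the arm can. A call with a gripper value outside its range is refused whole. The fingers move at their own pace and stop on an object; "squeeze" is the grip in N (left out, the last holds). Time passes only in rows, so rows that repeat a pose let the fingers close. It gives the time, the measured TCP pose, the force and the opening at its end, in the units of the state.
- bot.observe(): the state, without advancing time (a new reading comes with each control period).
- viewer.read_camera(name): name is "scene" or "top" or "wrist"; returns (picture, depth): 384x512x3 uint8, red, green, blue; 384x512 float32, m along the optical axis (not along the pixel's ray), 0 where there is no reading.
- viewer.camera_params(name): a dict with "intrinsics" (3x3 intrinsics, pixels), "rvec" (rotation vector, rad) and "tvec" (3), from world to camera coordinates, as OpenCV has them. Camera axes: x right, y down, z forward; pixel columns grow to the right and rows downward; lengths in m; the calibration is good to about 2 mm. A picture is of the moment at which its call begins: read the wrist's pose just before it. camera_params takes no time and is no camera call; for the wrist camera it gives the pose at the moment of the call.
- bot.finish_job(): hands the job in, once; it reports no verdict.
The state is a dict: "time_s": time; "joint_pos": joint angles; "dq": joint speeds; "joint_efforts": joint torques, N m; "position": TCP position; "eef_rot": TCP orientation; "wrist_force": force on the tool from outside, world axes, zero at the start; "torque": the same for the moment, N m; "gripper_width": finger opening in m.
Only numpy, scipy, OpenCV 4.12 (cv2) and the standard library are available. Lean on these libraries where they do the work, as an engineer would, in place of code of your own. Each camera call takes 0.05 s, during which the arm holds its last target. There are 200 camera calls.

TASK

Load all the gas detectors waiting in the two roller lanes into the open exposure chamber: lift out the front one of a lane, let those behind roll down to the red stop, and lay each one, carrier tray and all, display up and flat on the chamber floor, none on top of another. Once all of them are in, shut the lid fully, and only then wind the brass wing key of the spring timer beside the chamber clockwise, regripping as often as it takes, until it is fully wound. Leave the carton, the tools and the other things on the bench where they are.

Things in the scene. Friction and masses are not known exactly. Their poses are not given: they have to be found in the camera images.
- rack: bench-top gravity roller rack with two lanes, fixed, 320 mm long, 210 mm wide. Origin: on the table under the front stops, midway between the lanes, which are 100 mm apart; x towards the high rear end, y left, z up. From 112 mm behind the stops a clear hood, 56 to 60 mm above the rollers, covers both lanes: only the front detector of a lane can be lifted out.
- lane_a: right lane (yellow rails, yellow detectors), fixed, 320 mm of rollers sloping 0.12 rad down to the red front stop. Origin: roller-top plane at the stop's inner face, mid-width; x up the slope, z square to the rollers. Rails at y = +/-38.5 to 43.5 mm rise 10 mm, the stop 12 mm. The front tray's origin rests at x = 48 mm; when it is lifted out those behind roll down in about 1 s.
- lane_b: left lane (orange rails, orange detectors), fixed, 320 mm of rollers sloping 0.12 rad down to the red front stop. Origin: roller-top plane at the stop's inner face, mid-width; x up the slope, z square to the rollers. Rails at y = +/-38.5 to 43.5 mm rise 10 mm, the stop 12 mm. The front tray's origin rests at x = 48 mm; when it is lifted out those behind roll down in about 1 s.
- det_a1: No. 1 from the front of the right lane: gas detector in its carrier, one rigid piece, 0.15 to 0.28 kg: grey tray 96 (its x) x 70 (y) x 12 mm; centred on it the yellow detector, 86 (x) x 46 (y) x 28 mm, display up; 40 mm high in all. Origin: centre of the tray's underside, z up. Starts on the lane, its x up the slope.
- det_a2: No. 2 from the front of the right lane: gas detector in its carrier, one rigid piece, 0.15 to 0.28 kg: grey tray 96 (its x) x 70 (y) x 12 mm; centred on it the yellow detector, 86 (x) x 46 (y) x 28 mm, display up; 40 mm high in all. Origin: centre of the tray's underside, z up. Starts on the lane, its x up the slope.
- det_a3: No. 3 from the front of the right lane, may be absent: gas detector in its carrier, one rigid piece, 0.15 to 0.28 kg: grey tray 96 (its x) x 70 (y) x 12 mm; centred on it the yellow detector, 86 (x) x 46 (y) x 28 mm, display up; 40 mm high in all. Origin: centre of the tray's underside, z up. Starts on the lane, its x up the slope.
- det_b1: No. 1 from the front of the left lane: gas detector in its carrier, one rigid piece, 0.15 to 0.28 kg: grey tray 96 (its x) x 70 (y) x 12 mm; centred on it the orange detector, 86 (x) x 46 (y) x 28 mm, display up; 40 mm high in all. Origin: centre of the tray's underside, z up. Starts on the lane, its x up the slope.
- det_b2: No. 2 from the front of the left lane, may be absent: gas detector in its carrier, one rigid piece, 0.15 to 0.28 kg: grey tray 96 (its x) x 70 (y) x 12 mm; centred on it the orange detector, 86 (x) x 46 (y) x 28 mm, display up; 40 mm high in all. Origin: centre of the tray's underside, z up. Starts on the lane, its x up the slope.
- chamber: exposure chamber, fixed: clear box, 220 (x) x 270 (y) mm inside, walls 6 mm, floor 6 mm and rim 62 mm above the table; two rows of three carriers fit (pads at x = +/-53, y = -84, 0, 84 mm). Origin: on the table under its middle; x away from the robot, y left. Right of it the timer, 80 x 80 x 62 mm, at x = -40, y = -205, and a gauge 71 mm high at x = 32, y = -205.
- lid (a joint): clear lid hinged on the chamber's far (+x) rim; rad: 0 shut, 1.57 upright, 1.8 the most; open at the start. The hinge is stiff: the lid stays where it is left and must be pushed (up to 4 N near the free edge) all the way down.
- lid_edge (a point): middle of the lid's free edge on its outer face (the upper face when shut). The lid is 232 mm from hinge to free edge, 282 mm wide, 6 mm thick; at mid-width a black bar handle, 90 mm wide, stands 25 mm out of the outer face, 25 mm from the free edge.
- lid_hinge (a point): middle of the lid's hinge axis, which runs along the chamber's y, at the lid's underside.
- key (a joint): winding key of the timer, rad: 0 run down, 4.5 fully wound, at its stop; grows clockwise seen from above. It takes 0.1 to 0.2 N m; a ratchet holds it where it is left. A red mark at one end of the wing is its pointer on the dial; the dial's red tick is fully wound.
- key_grip (a point): on the vertical axis of the brass wing key at the height to grip it, 93 mm above the table. The wing is an upright blade 46 mm wide, 10 mm thick, 30 mm high (76 to 106 mm above the table). The point's x axis lies along the 46 mm width: at key value a it is turned pi/2 - a from the chamber's x axis, counter-clockwise from above.
- carton: bystander: carton; leave it. May be absent. Cardboard, 85 x 64 x 45 mm; origin under its middle.
- cartridge: bystander: gas cartridge; leave it. Grey upright cylinder, 72 mm diameter, 216 mm high; origin under its middle.
- driver: bystander: screwdriver; leave it. Lies on the bench; origin under its middle.
- wrench: bystander: wrench; leave it. Lies on the bench; origin under its middle.
- tray: bystander: black tray; leave it. Open, 110 x 160 x 28 mm; origin under its middle.
- spare: bystander: spare detector; leave it. Dark grey detector without a carrier, 88 x 48 x 30 mm; not to be loaded; origin under its middle.

How it is judged:
On the way, in this order (a step that is already met when the one before it is completed fails the run):
1. all detectors that are present lie flat, display up, on the chamber floor (x of det_a1 in the frame of chamber between -0.085 and 0.085 m and y of det_a1 in the frame of chamber between -0.115 and 0.115 m and z of det_a1 in the frame of chamber between 0 and 0.014 m and angle between each of det_a1, det_a2, det_a3, det_b1, det_b2's own z axis and vertical below 0.12 rad and x of det_a2 in the frame of chamber between -0.085 and 0.085 m and y of det_a2 in the frame of chamber between -0.115 and 0.115 m and z of det_a2 in the frame of chamber between 0 and 0.014 m and x of det_a3 in the frame of chamber between -0.085 and 0.085 m and y of det_a3 in the frame of chamber between -0.115 and 0.115 m and z of det_a3 in the frame of chamber between 0 and 0.014 m and x of det_b1 in the frame of chamber between -0.085 and 0.085 m and y of det_b1 in the frame of chamber between -0.115 and 0.115 m and z of det_b1 in the frame of chamber between 0 and 0.014 m and x of det_b2 in the frame of chamber between -0.085 and 0.085 m and y of det_b2 in the frame of chamber between -0.115 and 0.115 m and z of det_b2 in the frame of chamber between 0 and 0.014 m), for 0.2 s.
2. the lid is shut (value of joint lid below 0.05 rad), for 0.2 s.
3. the timer key is fully wound (value of joint key above 4.25 rad), for 0.2 s.
At the end, for the whole second after the job is handed in: Every detector present lies in the chamber on its floor, display up (tilt under 0.12 rad, origin under 14 mm above the table), the lid is shut (under 0.05 rad) and the key is wound to at least 4.25 of its 4.5 rad (all of step 1 and value of joint lid below 0.05 rad and value of joint key above 4.25 rad); the robot touches nothing.
It fails at once if a bystander moved more than 40 mm (distance of any of carton, cartridge, driver, wrench, tray, spare from where it was at the start of the episode above 0.04 m).
It fails at once if the timer is wound while the lid is open (value of joint key above 1.4 rad and value of joint lid above 0.2 rad).
Of det_a3, det_b2, carton only 1 to 3 are there at a start; the rules pass over those that are not, and their reading is None.
At some moment in a run one of det_a1, det_a2, det_a3, det_b1, det_b2 may be knocked a few centimetres aside while the robot is not near it.
Once in a run the grip may slacken for a moment while it holds something.
It also fails if it takes over 210 s, if anything falls off the work surface, if the arm or the gripper's body presses on something with over 40 N, if the wrist force passes 120 N, or if a joint passes its speed limit or range.

## Working session

There is one attempt and no reset: what is moved stays moved. The work goes in short steps, Python scripts to look and compute and a tool call to move; the robot and the scene stay as the last step left them, time stands still between calls to the robot, and variables do not carry over. Pictures are saved under pics/ and viewed, about 12 in all and at most 16, crops included, and the job is handed in when it is done.

Besides the shell and the picture viewer there is one more tool, called after "Emit:" as name(argument=value, ...), one argument or row to a line, values as JSON. drive_tool: Moves the arm, as the interface text tells. Its arguments: {"type":"object","properties":{"motion":{"type":"array"},"squeeze":{"type":"number"}},"required":["motion"]}

```bash
mkdir -p pics; cat > h.py <<'E'
import numpy as np, cv2
from rig import bot, viewer
from scipy.spatial.transform import Rotation as R
def cam(n):
    p=viewer.camera_params(n); return np.array(p["intrinsics"]),cv2.Rodrigues(np.array(p["rvec"],float))[0],np.array(p["tvec"],float).ravel()
def grab(n,f):
    c=cam(n); im,d=viewer.read_camera(n); cv2.imwrite(f"pics/{f}.png",im[:,:,::-1]); np.savez(f"pics/{f}.npz",im=im,d=d,K=c[0],R=c[1],t=c[2]); return im,d,c
def cloud(f):
    z=np.load(f"pics/{f}.npz"); d=z["d"]; v,u=np.indices(d.shape)
    p=np.stack([(u-z["K"][0,2])/z["K"][0,0]*d,(v-z["K"][1,2])/z["K"][1,1]*d,d],-1)
    return (p-z["t"])@z["R"], z["im"], d
def ray(f,u,v,zz):
    z=np.load(f"pics/{f}.npz"); r=z["R"].T@np.linalg.inv(z["K"])@[u,v,1]; o=-z["R"].T@z["t"]
    return o+r*(zz-o[2])/r[2]
def st():
    s=bot.observe(); r=R.from_quat(s["eef_rot"]); 
    print("t",round(s["time_s"],2),"p",np.round(s["position"],4),"x",np.round(r.as_matrix()[:,0],3),"z",np.round(r.as_matrix()[:,2],3),"F",np.round(s["wrist_force"],1),"w",round(s["gripper_width"],4),"q7",np.round(s["joint_pos"],2)); return s,r
def to(p,yaw=None):
    "tool-frame shift to world point p, and turn so tool y lies along world angle yaw (mod pi)"
    s,r=st(); t=r.inv().apply(np.array(p)-s["position"]); 
    if yaw is not None:
        y=r.as_matrix()[:,1]; a=np.arctan2(y[1],y[0]); d=(yaw-a+np.pi/2)%np.pi-np.pi/2
        print("shift",np.round(t,4),"turn(tool z)",round(-d if r.as_matrix()[2,2]<0 else d,4))
    else: print("shift",np.round(t,4))
E
python3 - <<'E'
from h import *
st()
for n in("scene","top"):
    im,d,c=grab(n,n+"0"); print(n,-c[1].T@c[2],c[0][0,0])
a=cv2.imread("pics/scene0.png");b=cv2.imread("pics/top0.png")
cv2.imwrite("pics/v1.png",cv2.resize(a,(800,600)));cv2.imwrite("pics/v2.png",cv2.resize(b,(800,600)))
E
```

```text
t 0.0 p [ 0.2371 -0.6046  0.2444] x [ 0.931  0.365 -0.   ] z [-0.001  0.002 -1.   ] F [-0.2 -0.8  0.1] w 0.0855 q7 [ 1.13  0.54 -0.    1.54  0.    1.07 -0.07]
scene [ 1.29756639 -0.87956942  0.91509735] 466.7498911516576
top [ 0.32569949 -0.04192917  1.22594749] 404.7863019239575
```

View pics/v1.png

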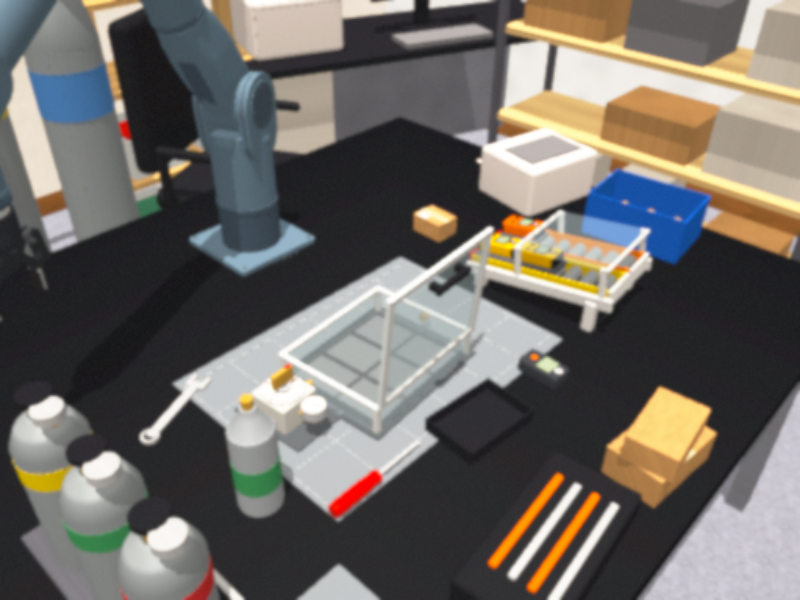

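View pics/v2.png

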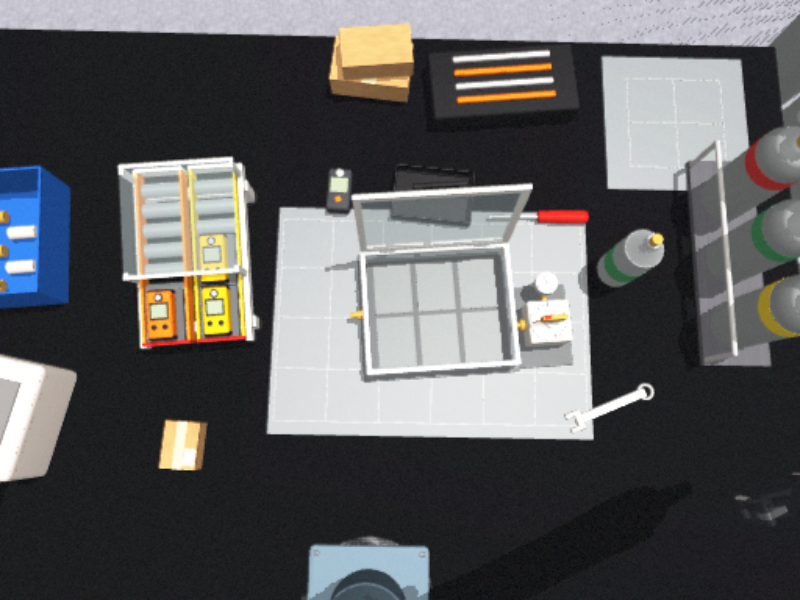

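The top view shows three detectors: yellow a1 (215,308) and a2 (213,255, under the hood), and orange b1 (160,312). The chamber rim has corners at about (360,250), (508,246), (520,365) and (368,375), the timer is at (548,322), and the carton is at (183,445). Next I'll measure.

```bash
python3 - <<'E'
from h import *
P,im,d=cloud("top0")
def s(u,v): 
    u,v=int(u*.64),int(v*.64); return np.round(np.median(P[v-1:v+2,u-1:u+2].reshape(-1,3),0),4)
for n,q in dict(a1=(213,325),a1mid=(215,308),b1=(160,330),a2=(213,270),key=(548,318),timer=(560,335),gauge=(545,283),floor1=(397,340),floorR=(480,340),lidtop=(440,190),table=(310,400),stop=(175,345)).items(): print(n,s(*q))
hsv=cv2.cvtColor(im,cv2.COLOR_RGB2HSV)
for n,(lo,hi),(x0,x1,y0,y1) in [("a1",(22,32),(193,236,282,340)),("b1",(5,18),(143,178,284,342))]:
    m=cv2.inRange(hsv,(lo,120,80),(hi,255,255))>0
    m&=(P[...,2]>.08)
    w=np.zeros_like(m); w[int(y0*.64):int(y1*.64),int(x0*.64):int(x1*.64)]=1; m&=w
    q=P[m]; r=cv2.minAreaRect((q[:,:2]*1000).astype(np.float32)); print(n,m.sum(),r,q.mean(0),np.percentile(q[:,2],[5,50,95]))
b=cv2.imread("pics/top0.png")
cv2.imwrite("pics/v3.png",np.hstack([cv2.resize(b[148:250,222:374],None,fx=5,fy=5,interpolation=2)]))
E
```

```text
a1 [0.4962 0.288  0.0969]
a1mid [0.5264 0.2857 0.1015]
b1 [0.4856 0.3825 0.0952]
a2 [0.5918 0.286  0.1292]
key [ 0.5218 -0.3141  0.107 ]
timer [ 0.4972 -0.3467  0.0638]
gauge [ 0.5929 -0.3178  0.0722]
floor1 [ 0.4897 -0.0448  0.0052]
floorR [ 0.4929 -0.2058  0.0053]
lidtop [ 0.6994 -0.1065  0.2681]
table [0.3694 0.1202 0.0011]
stop [0.4673 0.3683 0.0505]
a1 339 ((420.33929443359375, 151.00750732421875), (421.25732421875, 85.2486343383789), 52.43071365356445) [0.51887223 0.28076996 0.106351  ] [0.09371767 0.09967718 0.1063482 ]
b1 299 ((409.55194091796875, 199.2646484375), (502.37359619140625, 91.88864135742188), 60.464359283447266) [0.5131755  0.37630615 0.10518128] [0.08620274 0.09847712 0.10549506]
```

View pics/v3.png

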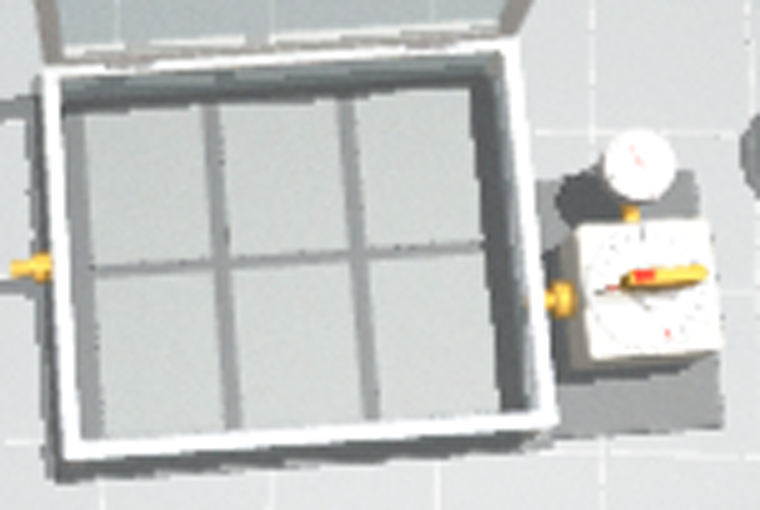

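The crop shows the floor-grid crossings at (217,262) and (361,251), the rim corners at about (50,75), (510,48), (545,415) and (72,448), and the key blade running from (625,275) to (705,270).

```bash
python3 - <<'E'
from h import *
P,im,d=cloud("top0")
f=lambda u,v,z:ray("top0",222+u/5-.4,148+v/5-.4,z)
L,Rr=f(217,262,.006),f(361,251,.006); c=(L+Rr)/2; dd=L-Rr
print("grid",L,Rr,c,np.linalg.norm(dd),"yaw",np.arctan2(dd[1],dd[0])-np.pi/2)
q=np.array([f(*p,.062)for p in[(50,75),(510,48),(545,415),(72,448)]]); print(q,q.mean(0))
e=q[0]-q[1]; e2=q[3]-q[2]; print([np.linalg.norm(x) for x in(e,e2)],[np.arctan2(x[1],x[0])-np.pi/2 for x in(e,e2)])
k=[f(625,276,.106),f(706,271,.106)]; print("key",k,sum(k)/2)
hsv=cv2.cvtColor(im,cv2.COLOR_RGB2HSV)
for n,(lo,hi),(x0,x1,y0,y1) in [("a1",(22,32),(193,236,282,340)),("b1",(5,18),(143,178,284,342))]:
    m=(cv2.inRange(hsv,(lo,120,80),(hi,255,255))>0)&(P[...,2]>.085)&(P[...,2]<.12)
    w=np.zeros_like(m); w[int(y0*.64):int(y1*.64),int(x0*.64):int(x1*.64)]=1; m&=w
    q=P[m]; A=np.c_[q[:,:2],np.ones(len(q))]; r=cv2.minAreaRect((q[:,:2]*1000).astype(np.float32)); print(n,m.sum(),r,np.linalg.lstsq(A,q[:,2],rcond=None)[0])
b=cv2.imread("pics/top0.png")
cv2.imwrite("pics/v4.png",cv2.resize(b[100:226,70:170],None,fx=4.6,fy=4.6,interpolation=2))
E
```

```text
grid [ 0.54273549 -0.07737127  0.006     ] [ 0.55151925 -0.16561911  0.006     ] [ 0.54712737 -0.12149519  0.006     ] 0.08868391192759013 yaw 0.09920844725471278
[[ 0.64341279  0.02528189  0.062     ]
 [ 0.66644616 -0.2487933   0.062     ]
 [ 0.44727596 -0.26644467  0.062     ]
 [ 0.42266415  0.00568866  0.062     ]] [ 0.54494976 -0.12106685  0.062     ]
[np.float64(0.2750413474722939), np.float64(0.2732440135050039)] [np.float64(0.0838433204314033), np.float64(0.09019488794873132)]
key [array([ 0.52196465, -0.30427271,  0.106     ]), array([ 0.5258199 , -0.35010723,  0.106     ])] [ 0.52389228 -0.32718997  0.106     ]
a1 337 ((523.6026611328125, 284.6814270019531), (84.81655883789062, 46.04631805419922), 5.970908164978027) [0.10665139 0.01133538 0.04104145]
b1 283 ((515.1024780273438, 383.39794921875), (87.6707763671875, 46.438079833984375), 4.35780143737793) [0.08921502 0.10283286 0.01336772]
```

View pics/v4.png

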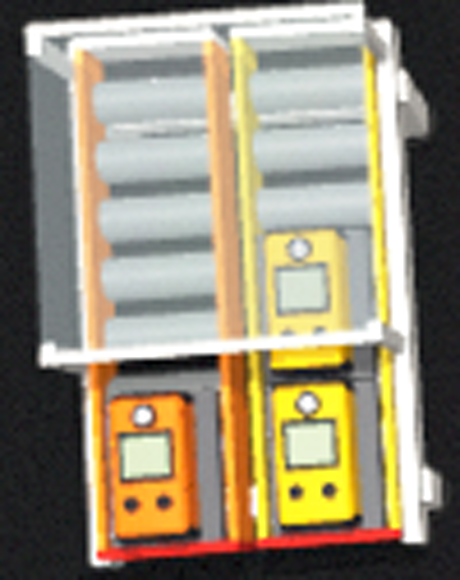

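Only a1, a2 and b1 are present, and the carton is also there. I'll go above a1.

```bash
python3 - <<'E'
from h import *
to([0.46,-0.12,0.29]); to([0.5236,0.2847,0.22],0.087+np.pi/2)
E
```

```text
t 0.1 p [ 0.2371 -0.6046  0.2445] x [ 0.931  0.365 -0.   ] z [-0.001  0.001 -1.   ] F [ 0.5  0.5 -0.3] w 0.0853 q7 [ 1.13  0.54 -0.    1.54  0.    1.07 -0.07]
shift [ 0.3845 -0.3698 -0.045 ]
t 0.1 p [ 0.2371 -0.6046  0.2445] x [ 0.931  0.365 -0.   ] z [-0.001  0.001 -1.   ] F [ 0.5  0.5 -0.3] w 0.0853 q7 [ 1.13  0.54 -0.    1.54  0.    1.07 -0.07]
shift [ 0.5915 -0.7232  0.0256] turn(tool z) 0.2869
```

Emit:
drive_tool(
  motion=[
    [0.385, -0.37, -0.045, 0, 0.085],
    [0.385, -0.37, -0.045, 0, 0.085],
    [0.385, -0.37, -0.045, 0, 0.085],
    [0.385, -0.37, -0.045, 0, 0.085],
    [0.385, -0.37, -0.045, 0, 0.085],
    [0.385, -0.37, -0.045, 0.1, 0.085],
    [0.385, -0.37, -0.045, 0.2, 0.085],
    [0.385, -0.37, -0.045, 0.287, 0.085],
    [0.385, -0.37, -0.045, 0.287, 0.085],
    [0.385, -0.37, -0.045, 0.287, 0.085],
    [0.592, -0.723, 0.0, 0.287, 0.085],
    [0.592, -0.723, 0.0, 0.287, 0.085],
    [0.592, -0.723, 0.0, 0.287, 0.085],
    [0.592, -0.723, 0.0, 0.287, 0.085],
    [0.592, -0.723, 0.0, 0.287, 0.085],
    [0.592, -0.723, 0.0, 0.287, 0.085],
    [0.592, -0.723, 0.0, 0.287, 0.085],
    [0.592, -0.723, 0.0, 0.287, 0.085],
    [0.592, -0.723, 0.025, 0.287, 0.085],
    [0.592, -0.723, 0.025, 0.287, 0.085],
  ],
  squeeze=40,
)

```text
time_s: 2.1
position: [0.5212, 0.2907, 0.2173]
eef_rot: [0.999, 0.047, -0.003, -0.002]
wrist_force: [0.1, 0.5, 0.5]
gripper_width: 0.0851
```

```bash
python3 - <<'E'
from h import *
grab("wrist","w1"); to([0.5236,0.2847,0.22],0.087+np.pi/2)
P,im,d=cloud("w1"); hsv=cv2.cvtColor(im,cv2.COLOR_RGB2HSV)
for n,lo,hi in(("y",22,32),("o",5,16)):
    m=(cv2.inRange(hsv,(lo,120,80),(hi,255,255))>0)&(P[...,2]>.085)&(P[...,2]<.12)&(P[...,0]<.575)
    k,lab,s,_=cv2.connectedComponentsWithStats(m.astype(np.uint8))
    if k<2: continue
    q=P[lab==1+s[1:,4].argmax()]; print(n,len(q),cv2.minAreaRect((q[:,:2]*1000).astype(np.float32)),np.median(q[:,2]))
cv2.imwrite("pics/v5.png",cv2.imread("pics/w1.png"))
E
```

```text
t 2.15 p [0.5219 0.2881 0.2179] x [ 0.996  0.092 -0.005] z [-0.005  0.002 -1.   ] F [-0.4 -0.9  0.4] w 0.085 q7 [-0.28  0.51 -0.41  1.69  0.23  0.99 -2.25]
shift [ 0.0013  0.0035 -0.0021] turn(tool z) 0.0053
y 1531 ((539.2376708984375, 287.01654052734375), (50.783721923828125, 43.144569396972656), 4.85939884185791) 0.10326584353574432
o 4128 ((513.4581298828125, 384.5807189941406), (85.78643035888672, 45.598716735839844), 5.5826215744018555) 0.09868432187773796
```

View pics/v5.png

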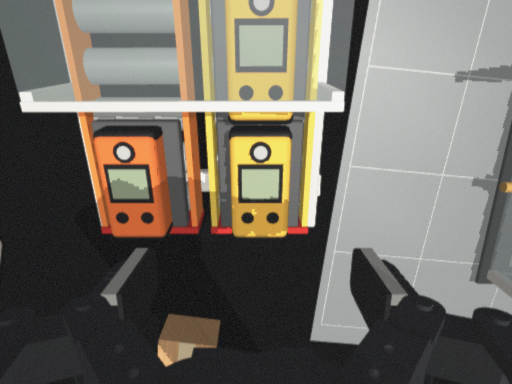

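The wrist view shows a1 at (260,185), b1 at (138,180) and a2 behind the hood bar. I'll go down over a1.

Emit:
drive_tool(
  motion=[
    [0.001, 0.003, 0.03, 0.005, 0.085],
    [0.001, 0.003, 0.07, 0.005, 0.085],
    [0.001, 0.003, 0.105, 0.005, 0.085],
    [0.001, 0.003, 0.12, 0.005, 0.085],
    [0.001, 0.003, 0.128, 0.005, 0.085],
    [0.001, 0.003, 0.128, 0.005, 0.085],
    [0.001, 0.003, 0.128, 0.005, 0.085],
  ],
)

```text
time_s: 2.85
position: [0.5236, 0.2858, 0.0915]
eef_rot: [0.999, 0.043, -0.001, -0.001]
wrist_force: [-0.8, 0.4, 0.5]
gripper_width: 0.0852
```

```bash
python3 -c "
from h import *
to([0.5225,0.2855,0.090],0.087+np.pi/2)"
```

```text
t 2.85 p [0.5236 0.2858 0.0915] x [ 0.996  0.087 -0.003] z [-0.003  0.003 -1.   ] F [-0.8  0.4  0.5] w 0.0852 q7 [-0.32  0.68 -0.35  1.77  0.31  0.76 -2.31]
shift [-0.0012  0.0002  0.0015] turn(tool z) -0.0001
```

Emit:
drive_tool(
  motion=[
    [0, 0, 0.001, 0, 0.03],
    [0, 0, 0.001, 0, 0.03],
    [0, 0, 0.001, 0, 0.03],
    [0, 0, 0.001, 0, 0.03],
    [0, 0, 0.001, 0, 0.03],
    [0, 0, 0.001, 0, 0.03],
    [0, 0, 0.001, 0, 0.03],
    [-0.003, 0, -0.02, 0, 0.03],
    [-0.006, 0, -0.05, 0, 0.03],
    [-0.008, 0, -0.09, 0, 0.03],
    [-0.008, 0, -0.13, 0, 0.03],
    [-0.008, 0, -0.13, 0, 0.03],
  ],
  squeeze=60,
)

```text
time_s: 4.05
position: [0.5188, 0.2868, 0.2274]
eef_rot: [0.999, 0.043, 0.003, -0.004]
wrist_force: [0.0, 0.1, -2.1]
gripper_width: 0.0448
```

```bash
python3 - <<'E'
from h import *
grab("wrist","w2"); 
c=np.array([0.546,-0.1215]);a=0.088;M=np.array([[np.cos(a),-np.sin(a)],[np.sin(a),np.cos(a)]])
for y in(.084,0,-.084):
    p=c+M@[-.053,y]; print(y,p)
    to([*p,.2],a+np.pi/2)
E
```

```text
0.084 [ 0.48582262 -0.04248302]
t 4.1 p [0.5175 0.2857 0.2243] x [0.996 0.087 0.002] z [ 0.002  0.005 -1.   ] F [-0.1 -0.  -2. ] w 0.0446 q7 [-0.27  0.49 -0.41  1.7   0.23  0.99 -2.25]
shift [-0.06    0.3243  0.0225] turn(tool z) -0.0012
0 [ 0.49320508 -0.12615798]
t 4.1 p [0.5175 0.2857 0.2243] x [0.996 0.087 0.002] z [ 0.002  0.005 -1.   ] F [-0.1 -0.  -2. ] w 0.0446 q7 [-0.27  0.49 -0.41  1.7   0.23  0.99 -2.25]
shift [-0.0599  0.4083  0.0221] turn(tool z) -0.0012
-0.084 [ 0.50058755 -0.20983294]
t 4.1 p [0.5175 0.2857 0.2243] x [0.996 0.087 0.002] z [ 0.002  0.005 -1.   ] F [-0.1 -0.  -2. ] w 0.0446 q7 [-0.27  0.49 -0.41  1.7   0.23  0.99 -2.25]
shift [-0.0598  0.4923  0.0216] turn(tool z) -0.0012
```

View pics/w2.png

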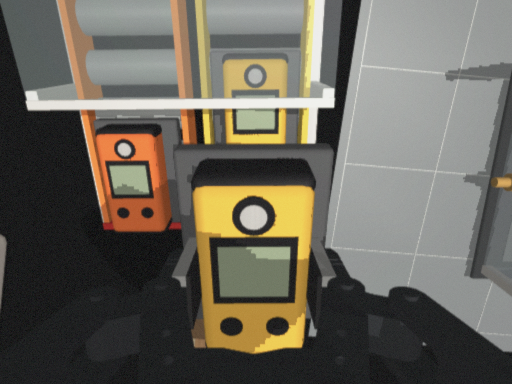

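Emit:
drive_tool(
  motion=[
    [-0.01, 0.03, 0, 0, 0.03],
    [-0.02, 0.08, 0, 0, 0.03],
    [-0.03, 0.13, 0, 0, 0.03],
    [-0.04, 0.18, 0, 0, 0.03],
    [-0.05, 0.23, 0, 0, 0.03],
    [-0.06, 0.28, 0, 0, 0.03],
    [-0.06, 0.33, 0, 0, 0.03],
    [-0.06, 0.38, 0, 0, 0.03],
    [-0.06, 0.43, 0, 0, 0.03],
    [-0.06, 0.47, 0.0, 0, 0.03],
    [-0.06, 0.492, 0.03, 0, 0.03],
    [-0.06, 0.492, 0.06, 0, 0.03],
    [-0.06, 0.492, 0.08, 0, 0.03],
    [-0.06, 0.492, 0.08, 0, 0.03],
  ],
)

```text
time_s: 5.5
position: [0.4971, -0.2082, 0.1376]
eef_rot: [0.999, 0.043, -0.003, -0.004]
wrist_force: [-0.8, 0.2, -2.1]
gripper_width: 0.0449
```

```bash
python3 -c "
from h import *
to([0.5006,-0.2098,0.039],0.088+np.pi/2); grab('wrist','w3')"
```

```text
t 5.5 p [ 0.4971 -0.2082  0.1376] x [ 0.996  0.087 -0.005] z [-0.006  0.008 -1.   ] F [-0.8  0.2 -2.1] w 0.0449 q7 [ 0.5   0.51 -0.24  1.9   0.16  0.76 -1.31]
shift [0.0039 0.0028 0.0986] turn(tool z) -0.0013
```

View pics/w3.png

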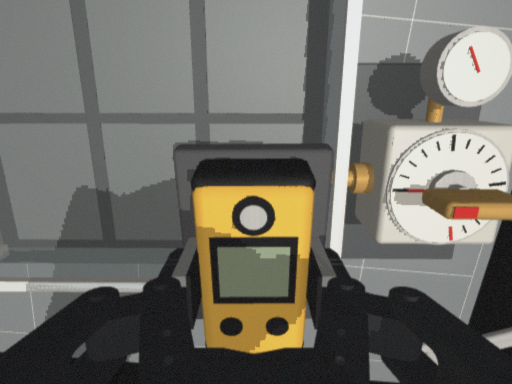

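```bash
python3 - <<'E'
from h import *
c=np.array([0.546,-0.1215]);a=0.088;M=np.array([[np.cos(a),-np.sin(a)],[np.sin(a),np.cos(a)]])
for n,u,v,z in(("rimR in",331,250,.062),("rimR out",346,250,.062),("rimR in",345,30,.062),("rimR out",361,30,.062),("near rim",80,280,.062),("near rim",80,293,.062),("grid",199,118,.006),("grid",88,118,.006)):
    p=ray("w3",u,v,z); print(n,np.round(p,4),np.round(M.T@(p[:2]-c),4))
E
```

```text
rimR in [ 0.4735 -0.2626  0.062 ] [-0.0846 -0.1342]
rimR out [ 0.4744 -0.2726  0.062 ] [-0.0846 -0.1443]
rimR in [ 0.6078 -0.2497  0.062 ] [ 0.0503 -0.1331]
rimR out [ 0.6086 -0.2585  0.062 ] [ 0.0503 -0.142 ]
near rim [ 0.4349 -0.0917  0.062 ] [-0.108   0.0394]
near rim [ 0.4244 -0.0911  0.062 ] [-0.1185  0.041 ]
grid [ 0.5482 -0.1614  0.006 ] [-0.0014 -0.0399]
grid [ 0.5408 -0.0763  0.006 ] [-0.0012  0.0455]
```

The chamber estimate holds to 1–2 mm, so I'll lower a1 and release it.

Emit:
drive_tool(
  motion=[
    [0.003, 0.001, 0.03, 0, 0.03],
    [0.003, 0.001, 0.06, 0, 0.03],
    [0.003, 0.001, 0.08, 0, 0.03],
    [0.003, 0.001, 0.09, 0, 0.03],
    [0.003, 0.001, 0.095, 0, 0.03],
    [0.003, 0.001, 0.098, 0, 0.03],
    [0.003, 0.001, 0.098, 0, 0.03],
    [0.003, 0.001, 0.098, 0, 0.06],
    [0.003, 0.001, 0.098, 0, 0.06],
    [0.003, 0.001, 0.098, 0, 0.06],
    [0.003, 0.001, 0.096, 0, 0.06],
    [0.003, 0.001, 0.06, 0, 0.06],
    [0.003, 0.001, 0.01, 0, 0.06],
    [0.003, 0.001, -0.05, 0, 0.085],
    [0.003, 0.001, -0.08, 0, 0.085],
    [0.003, 0.001, -0.08, 0, 0.085],
  ],
)

```text
time_s: 7.15
position: [0.5054, -0.211, 0.2257]
eef_rot: [0.999, 0.043, 0.004, -0.001]
wrist_force: [0.2, 0.1, -0.2]
gripper_width: 0.0852
```

```bash
python3 - <<'E'
from h import *
grab("wrist","w4"); to([0.515,0.384,0.22],0.087+np.pi/2)
P,im,d=cloud("w4"); hsv=cv2.cvtColor(im,cv2.COLOR_RGB2HSV)
m=(cv2.inRange(hsv,(22,120,80),(32,255,255))>0)&(P[...,2]>.02)&(P[...,2]<.08)&(P[...,0]<.6)
k,lab,s,_=cv2.connectedComponentsWithStats(m.astype(np.uint8))
q=P[lab==1+s[1:,4].argmax()]; print(len(q),cv2.minAreaRect((q[:,:2]*1000).astype(np.float32)),np.percentile(q[:,2],[5,50,95]))
E
```

```text
t 7.2 p [ 0.5037 -0.2105  0.2227] x [0.996 0.087 0.003] z [ 0.003  0.005 -1.   ] F [-0.8  1.  -1.5] w 0.0852 q7 [ 0.53  0.4  -0.27  1.83  0.12  0.93 -1.28]
shift [ 0.0627 -0.5913  0.0056] turn(tool z) -0.0003
716 ((516.468994140625, -208.02297973632812), (56.259803771972656, 37.79359817504883), 5.465646266937256) [0.04350557 0.04466298 0.04589759]
```

View pics/w4.png

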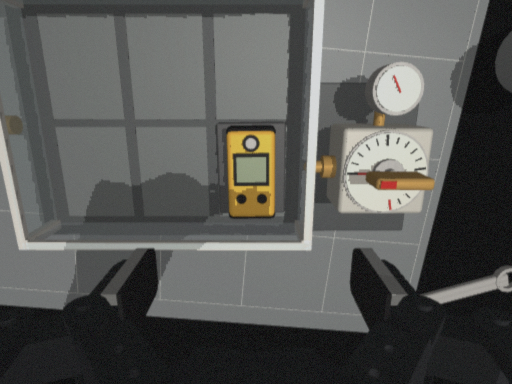

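a1 lies flat in the near-right pad at (250,170), with its top at about 45 mm. Next is b1.

Emit:
drive_tool(
  motion=[
    [0.006, -0.05, 0, 0, 0.085],
    [0.011, -0.1, 0, 0, 0.085],
    [0.016, -0.15, 0, 0, 0.085],
    [0.02, -0.2, 0, 0, 0.085],
    [0.025, -0.25, 0, 0, 0.085],
    [0.03, -0.3, 0, 0, 0.085],
    [0.036, -0.35, 0, 0, 0.085],
    [0.041, -0.4, 0, 0, 0.085],
    [0.047, -0.45, 0, 0, 0.085],
    [0.052, -0.5, 0, 0, 0.085],
    [0.058, -0.55, 0, 0, 0.085],
    [0.062, -0.591, 0, 0, 0.085],
    [0.062, -0.591, 0.03, 0, 0.085],
    [0.062, -0.591, 0.03, 0, 0.085],
    [0.062, -0.591, 0.03, 0, 0.085],
  ],
)

```text
time_s: 8.7
position: [0.5139, 0.3819, 0.1941]
eef_rot: [0.999, 0.043, 0.0, -0.001]
wrist_force: [0.2, -0.5, -0.6]
gripper_width: 0.0852
```

```bash
cat >> h.py <<'E'
def det(f,lo,hi,z0,z1,xmax=.6,ymin=-1):
    P,im,d=cloud(f); hsv=cv2.cvtColor(im,cv2.COLOR_RGB2HSV)
    m=(cv2.inRange(hsv,(lo,120,80),(hi,255,255))>0)&(P[...,2]>z0)&(P[...,2]<z1)&(P[...,0]<xmax)&(P[...,1]>ymin)
    k,lab,s,_=cv2.connectedComponentsWithStats(m.astype(np.uint8))
    for i in np.argsort(-s[1:,4])[:3]+1:
        if s[i,4]<150: continue
        q=P[lab==i]; r=cv2.minAreaRect((q[:,:2]*1000).astype(np.float32)); print("det",s[i,4],np.round(r[0],1),np.round(r[1],1),round(r[2],1),"z",np.round(np.percentile(q[:,2],[5,50,95]),4))
E
python3 - <<'E'
from h import *
grab("wrist","w5"); to([0.5143,0.384,0.089],0.087+np.pi/2)
det("w5",5,16,.085,.12);det("w5",22,32,.085,.12)
E
```

```text
t 8.75 p [0.5148 0.3821 0.1953] x [0.996 0.085 0.003] z [ 0.002  0.003 -1.   ] F [-1.3  0.3  0.3] w 0.085 q7 [-0.43  0.61 -0.41  1.59  0.27  1.   -2.4 ]
shift [-0.0006 -0.0016  0.1063] turn(tool z) -0.0019
det 4411 [513.  385.4] [85.4 46.3] 5.8 z [0.0945 0.0992 0.1046]
det 3500 [523.8 285.9] [81.8 43.3] 5.2 z [0.0955 0.0995 0.1048]
```

Emit:
drive_tool(
  motion=[
    [-0.002, -0.003, 0.03, 0, 0.085],
    [-0.002, -0.003, 0.06, 0, 0.085],
    [-0.002, -0.003, 0.085, 0, 0.085],
    [-0.002, -0.003, 0.1, 0, 0.085],
    [-0.002, -0.003, 0.106, 0, 0.085],
    [-0.002, -0.003, 0.106, 0, 0.085],
    [-0.002, -0.003, 0.106, 0, 0.085],
    [-0.002, -0.003, 0.106, 0, 0.03],
    [-0.002, -0.003, 0.106, 0, 0.03],
    [-0.002, -0.003, 0.106, 0, 0.03],
    [-0.002, -0.003, 0.106, 0, 0.03],
    [-0.002, -0.003, 0.106, 0, 0.03],
    [-0.002, -0.003, 0.106, 0, 0.03],
    [-0.002, -0.003, 0.106, 0, 0.03],
    [-0.005, -0.003, 0.08, 0, 0.03],
    [-0.008, -0.003, 0.04, 0, 0.03],
    [-0.01, -0.003, 0.0, 0, 0.03],
    [-0.01, -0.003, -0.025, 0, 0.03],
    [-0.01, -0.003, -0.025, 0, 0.03],
  ],
  squeeze=60,
)

```text
time_s: 10.65
position: [0.506, 0.3858, 0.2242]
eef_rot: [0.999, 0.042, 0.004, -0.004]
wrist_force: [1.1, -0.4, -2.5]
gripper_width: 0.0449
```

```bash
python3 -c "
from h import *
to([0.4922,-0.1252,0.15],0.088+np.pi/2)"
```

```text
t 10.65 p [0.506  0.3858 0.2242] x [0.996 0.085 0.008] z [ 0.008  0.007 -1.   ] F [ 1.1 -0.4 -2.5] w 0.0449 q7 [-0.43  0.57 -0.42  1.59  0.26  1.03 -2.41]
shift [-0.0577  0.5085  0.0703] turn(tool z) -0.003
```

Emit:
drive_tool(
  motion=[
    [-0.006, 0.04, -0.01, 0, 0.03],
    [-0.012, 0.09, -0.01, 0, 0.03],
    [-0.02, 0.14, -0.01, 0, 0.03],
    [-0.026, 0.19, -0.01, 0, 0.03],
    [-0.032, 0.24, -0.01, 0, 0.03],
    [-0.038, 0.29, -0.01, 0, 0.03],
    [-0.044, 0.34, -0.01, 0, 0.03],
    [-0.05, 0.39, -0.01, 0, 0.03],
    [-0.055, 0.44, -0.01, 0, 0.03],
    [-0.058, 0.48, 0.0, 0, 0.03],
    [-0.058, 0.508, 0.02, 0, 0.03],
    [-0.058, 0.508, 0.05, 0, 0.03],
    [-0.058, 0.508, 0.07, 0, 0.03],
    [-0.058, 0.508, 0.07, 0, 0.03],
    [-0.058, 0.508, 0.07, 0, 0.03],
  ],
)

```text
time_s: 12.15
position: [0.4911, -0.1244, 0.1496]
eef_rot: [0.999, 0.043, 0.003, -0.004]
wrist_force: [-0.4, 0.1, -2.9]
gripper_width: 0.0449
```

```bash
python3 -c "
from h import *
grab('wrist','w6'); to([0.4922,-0.1252,0.039],0.088+np.pi/2); det('w6',22,32,.03,.08);det('w6',5,16,.03,.2)"
```

```text
t 12.2 p [ 0.492  -0.1245  0.1505] x [0.996 0.085 0.008] z [ 0.008  0.008 -1.   ] F [-0.  -0.2 -2.4] w 0.0452 q7 [ 0.39  0.44 -0.28  1.98  0.16  0.73 -1.47]
shift [-0.0008  0.0015  0.1115] turn(tool z) -0.0025
det 3243 [ 505.8 -208.8] [80.9 41.5] 5.4 z [0.0434 0.0447 0.0458]
det 10924 [ 492.3 -124.5] [83.3 55.7] 5.2 z [0.1547 0.1605 0.1646]
```

Emit:
drive_tool(
  motion=[
    [-0.001, 0.001, 0.04, 0, 0.03],
    [-0.001, 0.001, 0.07, 0, 0.03],
    [-0.001, 0.001, 0.09, 0, 0.03],
    [-0.001, 0.001, 0.103, 0, 0.03],
    [-0.001, 0.001, 0.108, 0, 0.03],
    [-0.001, 0.001, 0.111, 0, 0.03],
    [-0.001, 0.001, 0.111, 0, 0.03],
    [-0.001, 0.001, 0.111, 0, 0.06],
    [-0.001, 0.001, 0.111, 0, 0.06],
    [-0.001, 0.001, 0.111, 0, 0.06],
    [-0.001, 0.001, 0.109, 0, 0.06],
    [-0.001, 0.001, 0.07, 0, 0.06],
    [-0.001, 0.001, 0.02, 0, 0.06],
    [-0.001, 0.001, -0.03, 0, 0.085],
    [-0.001, 0.001, -0.06, 0, 0.085],
    [-0.001, 0.001, -0.065, 0, 0.085],
  ],
)

```text
time_s: 13.8
position: [0.4929, -0.1267, 0.2197]
eef_rot: [0.999, 0.043, 0.008, -0.002]
wrist_force: [0.6, 0.1, -0.7]
gripper_width: 0.085
```

```bash
python3 -c "
from h import *
grab('wrist','w7'); to([0.5225,0.2857,0.2],0.088+np.pi/2); det('w7',22,32,.03,.08);det('w7',5,16,.03,.2)"
```

```text
t 13.85 p [ 0.4921 -0.1265  0.2183] x [0.996 0.085 0.013] z [ 0.013  0.006 -1.   ] F [-0.2  1.  -0.4] w 0.0851 q7 [ 0.42  0.34 -0.31  1.93  0.12  0.88 -1.43]
shift [ 0.0651 -0.4081  0.0212] turn(tool z) -0.0027
det 1728 [ 506.  -208.7] [77.9 38.9] 5.2 z [0.0436 0.0448 0.046 ]
det 2733 [ 498.  -124.7] [84.7 46.1] 5.2 z [0.0416 0.0443 0.0458]
```

b1 is flat in the middle pad. Next is a2.

Emit:
drive_tool(
  motion=[
    [0.008, -0.05, 0, 0, 0.085],
    [0.016, -0.1, 0, 0, 0.085],
    [0.024, -0.15, 0, 0, 0.085],
    [0.032, -0.2, 0, 0, 0.085],
    [0.04, -0.25, 0, 0, 0.085],
    [0.048, -0.3, 0, 0, 0.085],
    [0.056, -0.35, 0, 0, 0.085],
    [0.065, -0.4, 0, 0, 0.085],
    [0.065, -0.408, 0.02, 0, 0.085],
    [0.065, -0.408, 0.02, 0, 0.085],
    [0.065, -0.408, 0.02, 0, 0.085],
  ],
)

```text
time_s: 14.95
position: [0.5215, 0.2843, 0.1994]
eef_rot: [0.999, 0.043, 0.005, -0.002]
wrist_force: [0.8, -0.7, 0.6]
gripper_width: 0.0848
```

```bash
python3 - <<'E'
from h import *
grab("wrist","w8"); to([0.5225,0.2857,0.0895],0.087+np.pi/2)
det("w8",22,32,.085,.14);det("w8",5,16,.085,.12)
E
```

```text
t 15.0 p [0.5223 0.2837 0.2002] x [0.996 0.084 0.012] z [ 0.011  0.004 -1.   ] F [ 0.2 -0.1  1. ] w 0.085 q7 [-0.28  0.52 -0.41  1.72  0.25  0.94 -2.27]
shift [-0.0009 -0.0016  0.1108] turn(tool z) -0.0032
det 1599 [541.  287.4] [46.7 42.4] 6.5 z [0.0998 0.1034 0.1051]
```

View pics/w8.png

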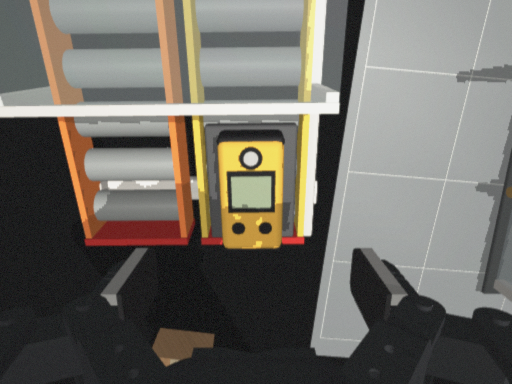

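a2 rests at the stop at (252,190), and the rest of the lanes is empty.

Emit:
drive_tool(
  motion=[
    [-0.001, -0.002, 0.03, 0, 0.085],
    [-0.001, -0.002, 0.06, 0, 0.085],
    [-0.001, -0.002, 0.09, 0, 0.085],
    [-0.001, -0.002, 0.105, 0, 0.085],
    [-0.001, -0.002, 0.111, 0, 0.085],
    [-0.001, -0.002, 0.111, 0, 0.085],
    [-0.001, -0.002, 0.111, 0, 0.085],
    [-0.001, -0.002, 0.111, 0, 0.03],
    [-0.001, -0.002, 0.111, 0, 0.03],
    [-0.001, -0.002, 0.111, 0, 0.03],
    [-0.001, -0.002, 0.111, 0, 0.03],
    [-0.001, -0.002, 0.111, 0, 0.03],
    [-0.001, -0.002, 0.111, 0, 0.03],
    [-0.001, -0.002, 0.111, 0, 0.03],
    [-0.004, -0.002, 0.08, 0, 0.03],
    [-0.007, -0.002, 0.04, 0, 0.03],
    [-0.01, -0.002, 0.0, 0, 0.03],
    [-0.01, -0.002, -0.02, 0, 0.03],
    [-0.01, -0.002, -0.02, 0, 0.03],
  ],
  squeeze=60,
)

```text
time_s: 16.9
position: [0.5134, 0.2859, 0.2234]
eef_rot: [0.999, 0.042, 0.008, -0.003]
wrist_force: [0.2, 1.1, -2.3]
gripper_width: 0.0449
```

```bash
python3 -c "
from h import *
to([0.485,-0.0415,0.15],0.088+np.pi/2)"
```

```text
t 16.9 p [0.5134 0.2859 0.2234] x [0.996 0.084 0.017] z [ 0.017  0.007 -1.   ] F [ 0.2  1.1 -2.3] w 0.0449 q7 [-0.27  0.48 -0.42  1.73  0.24  0.97 -2.27]
shift [-0.0569  0.3243  0.0707] turn(tool z) -0.0042
```

Emit:
drive_tool(
  motion=[
    [-0.007, 0.04, -0.01, 0, 0.03],
    [-0.016, 0.09, -0.01, 0, 0.03],
    [-0.025, 0.14, -0.01, 0, 0.03],
    [-0.034, 0.19, -0.01, 0, 0.03],
    [-0.043, 0.24, -0.01, 0, 0.03],
    [-0.052, 0.29, -0.005, 0, 0.03],
    [-0.057, 0.324, 0.02, 0, 0.03],
    [-0.057, 0.324, 0.05, 0, 0.03],
    [-0.057, 0.324, 0.07, 0, 0.03],
    [-0.057, 0.324, 0.07, 0, 0.03],
    [-0.057, 0.324, 0.07, 0, 0.03],
  ],
)

```text
time_s: 18.0
position: [0.4842, -0.0409, 0.1501]
eef_rot: [0.999, 0.042, 0.007, -0.003]
wrist_force: [-0.7, -0.1, -1.4]
gripper_width: 0.0448
```

```bash
python3 -c "
from h import *
grab('wrist','w9'); to([0.485,-0.0415,0.039],0.088+np.pi/2); det('w9',22,32,.03,.2);det('w9',5,16,.03,.08)"
```

```text
t 18.05 p [ 0.4851 -0.0409  0.1509] x [0.996 0.084 0.017] z [ 0.017  0.007 -1.   ] F [-0.3  0.2 -1.2] w 0.0451 q7 [ 0.26  0.41 -0.32  2.04  0.19  0.7  -1.66]
shift [-0.002   0.0012  0.1119] turn(tool z) -0.0036
det 2099 [ 505.5 -208.9] [79.5 39.6] 5.8 z [0.0437 0.0449 0.046 ]
det 1656 [510.4 -50.2] [30.4 17.3] 7.1 z [0.1619 0.164  0.1654]
det 1405 [514.3 -28. ] [18.  16.1] 5.2 z [0.1627 0.1642 0.1655]
det 4623 [ 497.7 -123.8] [85.6 45.5] 5.2 z [0.0373 0.0444 0.0458]
```

Emit:
drive_tool(
  motion=[
    [-0.001, 0.001, 0.04, 0, 0.03],
    [-0.001, 0.001, 0.07, 0, 0.03],
    [-0.001, 0.001, 0.09, 0, 0.03],
    [-0.001, 0.001, 0.103, 0, 0.03],
    [-0.001, 0.001, 0.108, 0, 0.03],
    [-0.001, 0.001, 0.111, 0, 0.03],
    [-0.001, 0.001, 0.111, 0, 0.03],
    [-0.001, 0.001, 0.111, 0, 0.06],
    [-0.001, 0.001, 0.111, 0, 0.06],
    [-0.001, 0.001, 0.111, 0, 0.06],
    [-0.001, 0.001, 0.109, 0, 0.06],
    [-0.001, 0.001, 0.07, 0, 0.06],
    [-0.001, 0.001, 0.02, 0, 0.06],
    [-0.001, 0.001, -0.03, 0, 0.085],
    [-0.001, 0.001, -0.08, 0, 0.085],
    [-0.001, 0.001, -0.1, 0, 0.085],
  ],
)

```text
time_s: 19.65
position: [0.4845, -0.0427, 0.2559]
eef_rot: [0.999, 0.042, 0.012, -0.003]
wrist_force: [-0.7, 0.4, -1.1]
gripper_width: 0.0849
```

```bash
python3 - <<'E'
from h import *
grab('wrist','w10'); st(); det('w10',22,32,.03,.08);det('w10',5,16,.03,.2)
grab("top","top1"); P,im,d=cloud("top1")
det('top1',22,32,.03,.08);det('top1',5,16,.03,.2)
b=cv2.imread("pics/top1.png"); cv2.imwrite("pics/v9.png",cv2.resize(b[100:260,210:400],None,fx=4,fy=4,interpolation=2))
E
```

```text
t 19.7 p [ 0.4854 -0.0427  0.2571] x [0.996 0.084 0.026] z [ 0.026  0.006 -1.   ] F [ 1.4 -0.1  2.3] w 0.085 q7 [ 0.32  0.25 -0.37  1.95  0.11  0.93 -1.59]
det 1372 [ 505.4 -208.6] [77.6 39.4] 4.8 z [0.0436 0.0449 0.0461]
det 922 [492.9 -41.8] [78.3 37.4] 4.8 z [0.0434 0.0447 0.0459]
det 294 [507.9 -29.1] [44.3 17.6] 4.8 z [0.0434 0.0446 0.0457]
det 2358 [ 497.7 -124.6] [84.9 46.4] 5.3 z [0.0397 0.0443 0.0459]
det 299 [ 507.6 -208.8] [84.8 45.8] 6.0 z [0.0404 0.0447 0.0488]
det 152 [537.2 326.6] [121.2   7.9] 5.7 z [0.0474 0.0674 0.0774]
det 155 [534.6 344.3] [122.4   5.9] 6.3 z [0.0414 0.0583 0.0765]
```

View pics/v9.png

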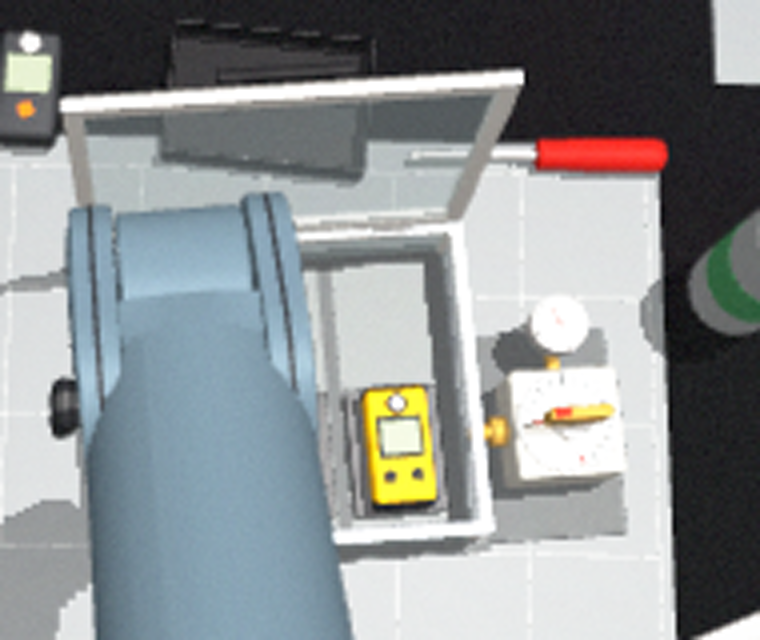

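All three detectors are flat in the chamber, with tops at about 45 mm. The lid edge runs from (65,105) to (522,78). Next I'll close the fingers and go over and behind the lid, left of its handle.

```bash
cat >> h.py <<'E'
C=np.array([0.545,-0.121]);YA=0.088;M=np.array([[np.cos(YA),-np.sin(YA)],[np.sin(YA),np.cos(YA)]])
def W(x,y,z): return [*(C+M@[x,y]),z]
E
python3 - <<'E'
from h import *
P,im,d=cloud("top1")
for u,v in((300,90),(300,150),(420,85),(460,180)):   # crop px on frame
    U,V=210+u//4,100+v//4; p=P[V,U]; print(p,M.T@(p[:2]-C))
for f in (.28,.29):
  for u,v in((65,105),(522,78)): p=ray("top1",210+u/4,100+v/4,f); print(f,M.T@(p[:2]-C))
for w in(W(-.06,.085,.37),W(.20,.085,.37),W(.20,.085,.262)): to(w,YA+np.pi/2)
E
```

```text
[ 0.68664298 -0.1148841   0.28997811] [ 0.1416324  -0.00635627]
[ 0.67544684 -0.12129341  0.21119618] [ 0.12991629 -0.01175678]
[ 0.69107787 -0.18830202  0.28985507] [ 0.13959768 -0.07987986]
[ 0.68012578 -0.23980358  0.13713612] [ 0.12416168 -0.13021959]
0.28 [0.14357092 0.1376613 ]
0.28 [ 0.14319189 -0.14525765]
0.29 [0.13981729 0.13724243]
0.29 [ 0.13944227 -0.14268567]
t 19.75 p [ 0.4846 -0.0428  0.2545] x [0.996 0.084 0.024] z [ 0.024  0.006 -1.   ] F [ 0.5 -0.2 -0.6] w 0.085 q7 [ 0.32  0.26 -0.37  1.95  0.11  0.93 -1.59]
shift [-0.0039 -0.0023 -0.1156] turn(tool z) -0.0039
t 19.75 p [ 0.4846 -0.0428  0.2545] x [0.996 0.084 0.024] z [ 0.024  0.006 -1.   ] F [ 0.5 -0.2 -0.6] w 0.085 q7 [ 0.32  0.26 -0.37  1.95  0.11  0.93 -1.59]
shift [ 0.256  -0.0033 -0.1093] turn(tool z) -0.0039
t 19.75 p [ 0.4846 -0.0428  0.2545] x [0.996 0.084 0.024] z [ 0.024  0.006 -1.   ] F [ 0.5 -0.2 -0.6] w 0.085 q7 [ 0.32  0.26 -0.37  1.95  0.11  0.93 -1.59]
shift [ 0.2534 -0.0029 -0.0014] turn(tool z) -0.0039
```

Emit:
drive_tool(
  motion=[
    [0.0, -0.003, -0.05, 0, 0.0],
    [0.0, -0.003, -0.1, 0, 0.0],
    [0.0, -0.003, -0.115, 0, 0.0],
    [0.04, -0.003, -0.115, 0, 0.0],
    [0.08, -0.003, -0.115, 0, 0.0],
    [0.12, -0.003, -0.115, 0, 0.0],
    [0.16, -0.003, -0.115, 0, 0.0],
    [0.2, -0.003, -0.112, 0, 0.0],
    [0.24, -0.003, -0.11, 0, 0.0],
    [0.256, -0.003, -0.11, 0, 0.0],
    [0.256, -0.003, -0.11, 0, 0.0],
    [0.256, -0.003, -0.11, 0, 0.0],
  ],
  squeeze=40,
)

```text
time_s: 20.95
position: [0.7361, -0.0189, 0.3691]
eef_rot: [0.999, 0.042, 0.011, -0.003]
wrist_force: [-0.4, 0.1, 0.0]
gripper_width: -0.0001
```

```bash
python3 -c "
from h import *
to(W(.20,.085,.258),YA+np.pi/2)"
```

```text
t 20.95 p [ 0.7361 -0.0189  0.3691] x [0.996 0.084 0.022] z [ 0.021  0.006 -1.   ] F [-0.4  0.1  0. ] w -0.0001 q7 [ 0.15  0.63 -0.34  1.11  0.2   1.41 -1.64]
shift [-0.0017  0.0004  0.1111] turn(tool z) -0.0036
```

Emit:
drive_tool(
  motion=[
    [0, 0, 0.04, 0, 0.0],
    [-0.001, 0, 0.08, 0, 0.0],
    [-0.002, 0, 0.105, 0, 0.0],
    [-0.002, 0, 0.111, 0, 0.0],
    [-0.002, 0, 0.111, 0, 0.0],
  ],
)

```text
time_s: 21.45
position: [0.7355, -0.0188, 0.258]
eef_rot: [0.999, 0.042, 0.01, -0.002]
wrist_force: [0.3, -0.3, 0.2]
gripper_width: 0.0002
```

```bash
python3 - <<'E'
from h import *
s,r=st(); print(M.T@(s["position"][:2]-C))
for th in np.arange(1.65,-.01,-.1):
    R_=.19
    p=np.array(W(.116-R_*np.cos(th)+.006*np.sin(th)+.011,.085,.062+R_*np.sin(th)+.006*np.cos(th)+.014))
    print(round(th,2),np.round(r.inv().apply(p-s["position"]),3).tolist())
E
```

```text
t 21.45 p [ 0.7355 -0.0188  0.258 ] x [0.996 0.084 0.02 ] z [ 0.02   0.006 -1.   ] F [ 0.3 -0.3  0.2] w 0.0002 q7 [ 0.16  0.69 -0.33  1.26  0.22  1.2  -1.67]
[0.19874129 0.08501396]
1.65 [-0.051, 0.0, -0.008]
1.55 [-0.07, 0.0, -0.009]
1.45 [-0.089, 0.0, -0.009]
1.35 [-0.107, 0.0, -0.007]
1.25 [-0.126, 0.001, -0.003]
1.15 [-0.144, 0.001, 0.003]
1.05 [-0.161, 0.001, 0.011]
0.95 [-0.178, 0.001, 0.02]
0.85 [-0.193, 0.001, 0.031]
0.75 [-0.208, 0.001, 0.044]
0.65 [-0.221, 0.001, 0.058]
0.55 [-0.232, 0.001, 0.073]
0.45 [-0.242, 0.001, 0.089]
0.35 [-0.25, 0.001, 0.106]
0.25 [-0.257, 0.002, 0.124]
0.15 [-0.262, 0.002, 0.142]
0.05 [-0.265, 0.002, 0.161]
```

Emit:
drive_tool(
  motion=[
    [-0.025, 0, -0.008, 0, 0.0],
    [-0.051, 0, -0.008, 0, 0.0],
    [-0.07, 0, -0.009, 0, 0.0],
    [-0.089, 0, -0.009, 0, 0.0],
    [-0.107, 0, -0.007, 0, 0.0],
    [-0.126, 0, -0.003, 0, 0.0],
    [-0.144, 0, 0.003, 0, 0.0],
    [-0.161, 0, 0.011, 0, 0.0],
    [-0.178, 0, 0.02, 0, 0.0],
    [-0.193, 0, 0.031, 0, 0.0],
    [-0.208, 0, 0.044, 0, 0.0],
    [-0.221, 0, 0.058, 0, 0.0],
    [-0.232, 0, 0.073, 0, 0.0],
  ],
)

```text
time_s: 22.75
position: [0.5074, -0.0381, 0.1828]
eef_rot: [0.999, 0.042, 0.013, -0.002]
wrist_force: [0.7, -1.2, 0.9]
gripper_width: -0.0001
```

```bash
python3 - <<'E'
from h import *
s,r=st(); print(M.T@(s["position"][:2]-C))
for th in np.arange(.45,-.1,-.1):
    R_=.19
    p=np.array(W(.116-R_*np.cos(th)+.006*np.sin(th)+.011,.085,.062+R_*np.sin(th)+.006*np.cos(th)+.014))
    print(round(th,2),np.round(r.inv().apply(p-s["position"]),3).tolist())
grab("scene","s2"); cv2.imwrite("pics/v10.png",cv2.resize(cv2.imread("pics/s2.png")[110:310,80:370],None,fx=2.5,fy=2.5))
E
```

```text
t 22.75 p [ 0.5074 -0.0381  0.1828] x [0.996 0.084 0.026] z [ 0.026  0.005 -1.   ] F [ 0.7 -1.2  0.9] w -0.0001 q7 [ 0.29  0.4  -0.37  1.97  0.2   0.79 -1.68]
[-0.03017562  0.0859048 ]
0.45 [-0.012, 0.001, 0.018]
0.35 [-0.02, 0.001, 0.036]
0.25 [-0.027, 0.001, 0.053]
0.15 [-0.032, 0.001, 0.072]
0.05 [-0.035, 0.001, 0.09]
-0.05 [-0.036, 0.001, 0.109]
```

View pics/v10.png

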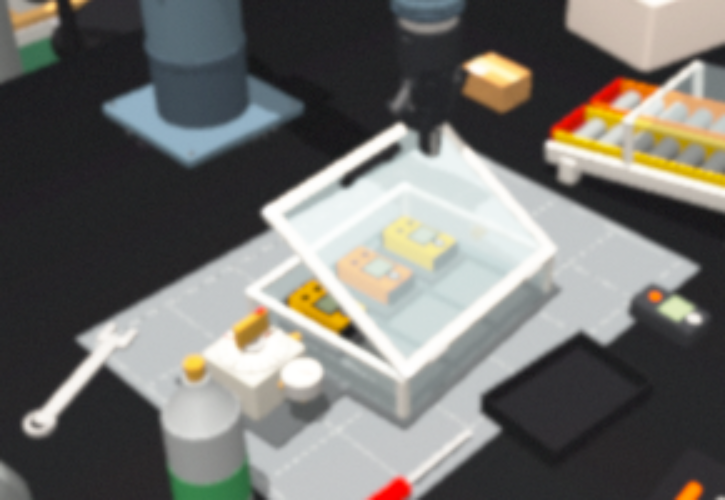

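The lid is following the finger and is about half shut, so I'll push it all the way down.

Emit:
drive_tool(
  motion=[
    [-0.012, 0.001, 0.018, 0, 0.0],
    [-0.02, 0.001, 0.036, 0, 0.0],
    [-0.027, 0.001, 0.053, 0, 0.0],
    [-0.032, 0.001, 0.072, 0, 0.0],
    [-0.035, 0.001, 0.09, 0, 0.0],
    [-0.035, 0.001, 0.098, 0, 0.0],
    [-0.035, 0.001, 0.102, 0, 0.0],
    [-0.035, 0.001, 0.104, 0, 0.0],
    [-0.035, 0.001, 0.104, 0, 0.0],
  ],
)

```text
time_s: 23.7
position: [0.4724, -0.0419, 0.0818]
eef_rot: [0.999, 0.042, 0.01, 0.0]
wrist_force: [-24.9, 0.7, 80.6]
gripper_width: 0.0
```

```bash
python3 -c "
from h import *
st()"
```

```text
t 23.7 p [ 0.4724 -0.0419  0.0818] x [0.996 0.084 0.021] z [ 0.021  0.001 -1.   ] F [-24.9   0.7  80.6] w 0.0 q7 [ 0.24  0.52 -0.31  2.1   0.3   0.53 -1.77]
```

The lid is firmly on the rim, but the push reached 80 N, so I'll back off straight up.

Emit:
drive_tool(
  motion=[
    [0, 0, -0.01, 0, 0.0],
    [0, 0, -0.04, 0, 0.0],
    [0, 0, -0.08, 0, 0.0],
    [0, 0, -0.12, 0, 0.0],
    [0, 0, -0.15, 0, 0.0],
    [0, 0, -0.15, 0, 0.0],
  ],
)

```text
time_s: 24.3
position: [0.4732, -0.042, 0.2376]
eef_rot: [0.999, 0.042, 0.016, 0.001]
wrist_force: [0.7, 1.0, 0.2]
gripper_width: 0.0001
```

```bash
python3 - <<'E'
from h import *
grab("wrist","w11"); to(W(-.04,-.205,.2),YA)
grab("scene","s3");P,im,d=cloud("w11")
a=cv2.imread("pics/w11.png");b=cv2.resize(cv2.imread("pics/s3.png")[110:310,80:347],None,fx=1.92,fy=1.92)
cv2.imwrite("pics/v11.png",cv2.resize(np.vstack([a[:,:],b[:,:512]]),None,fx=.78,fy=.78))
E
```

```text
t 24.35 p [ 0.4718 -0.0421  0.2353] x [0.996 0.083 0.028] z [ 0.028 -0.001 -1.   ] F [-0.6 -0.2 -0. ] w -0.0001 q7 [ 0.35  0.26 -0.41  2.    0.14  0.87 -1.62]
shift [0.0263 0.2898 0.0368] turn(tool z) 1.5663
```

View pics/v11.png

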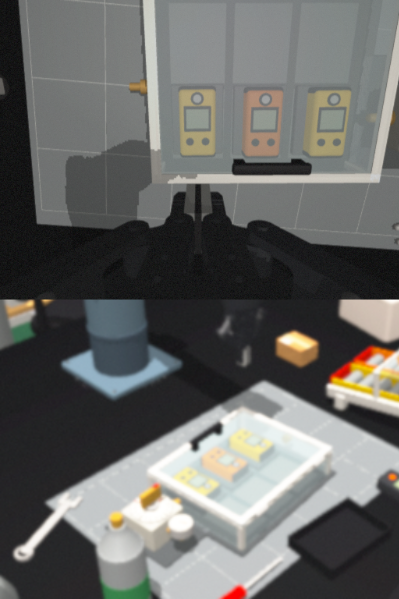

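The lid is down flat with the three detectors under it. Next I'll go above the key with a counter-clockwise quarter turn, which leaves joint 7 room for clockwise winding.

Emit:
drive_tool(
  motion=[
    [0.004, 0.04, 0, -0.14, 0.05],
    [0.008, 0.08, 0, -0.28, 0.05],
    [0.012, 0.12, 0, -0.42, 0.05],
    [0.015, 0.16, 0, -0.56, 0.05],
    [0.018, 0.2, 0, -0.7, 0.05],
    [0.022, 0.24, 0, -0.84, 0.05],
    [0.026, 0.28, 0, -0.98, 0.05],
    [0.026, 0.29, 0, -1.12, 0.05],
    [0.026, 0.29, 0.0, -1.26, 0.05],
    [0.026, 0.29, 0.01, -1.4, 0.05],
    [0.026, 0.29, 0.02, -1.54, 0.05],
    [0.026, 0.29, 0.03, -1.575, 0.05],
    [0.026, 0.29, 0.037, -1.575, 0.05],
    [0.026, 0.29, 0.037, -1.575, 0.05],
    [0.026, 0.29, 0.037, -1.575, 0.05],
  ],
)

```text
time_s: 25.9
position: [0.5216, -0.3288, 0.1977]
eef_rot: [0.676, 0.737, 0.008, 0.009]
wrist_force: [-0.6, -0.0, 0.5]
gripper_width: 0.0501
```

```bash
python3 - <<'E'
from h import *
grab("wrist","w12"); to(W(-.04,-.205,.09),YA); P,im,d=cloud("w12")
hsv=cv2.cvtColor(im,cv2.COLOR_RGB2HSV)
m=(P[...,2]>.085)&(P[...,2]<.115)&(np.hypot(P[...,0]-.5232,P[...,1]+.3287)<.04)
q=P[m]; print(m.sum(),cv2.minAreaRect((q[:,:2]*1000).astype(np.float32)),np.percentile(q[:,2],[5,50,95]))
l=(np.abs((P[...,:2]-C)@M)<[.1,.12]).all(-1)&(P[...,2]>.055)&(P[...,2]<.08)
print("lid pts",l.sum())
grab("top","top2")
T,_,_=cloud("top2"); X=(T[...,:2]-C)@M
f=(np.abs(X[...,0]+.113)<.006)&(np.abs(X[...,1])<.13)&(T[...,2]>.04)&(T[...,2]<.2); print("near rim/lid-edge z",f.sum(),np.percentile(T[f][:,2],[10,50,90]))
E
```

```text
t 25.95 p [ 0.5218 -0.3289  0.1981] x [-0.087  0.996 -0.003] z [ 0.025 -0.    -1.   ] F [-0.8  0.3 -0.4] w 0.0497 q7 [ 0.9   0.59 -0.58  1.66  0.36  0.97  0.29]
shift [ 0.0004 -0.0013  0.1081] turn(tool z) -0.0012
935 ((522.263916015625, -328.0093994140625), (9.963704109191895, 45.132659912109375), 4.524209976196289) [0.09806441 0.1042517  0.10588019]
lid pts 21038
near rim/lid-edge z 350 [0.06080133 0.06811536 0.07129195]
```

View pics/w12.png

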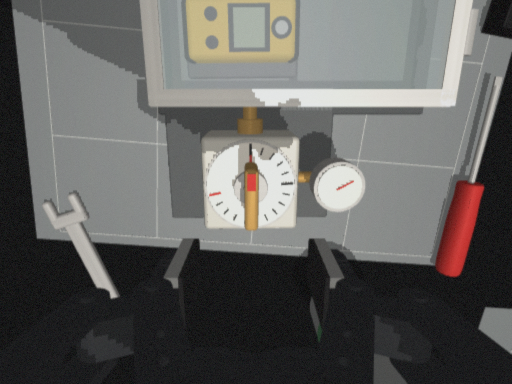

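The lid edge measures 68 mm, so it is shut. The key blade is at (251,195), with its centre at (0.522,-0.328). I'll go down and grip.

Emit:
drive_tool(
  motion=[
    [0.001, -0.001, 0.04, 0, 0.05],
    [0.001, -0.002, 0.08, 0, 0.05],
    [0.001, -0.002, 0.1, 0, 0.05],
    [0.001, -0.002, 0.108, 0, 0.05],
    [0.001, -0.002, 0.108, 0, 0.05],
    [0.001, -0.002, 0.108, 0, 0.0],
    [0.001, -0.002, 0.108, 0, 0.0],
    [0.001, -0.002, 0.108, 0, 0.0],
    [0.001, -0.002, 0.108, 0, 0.0],
    [0.001, -0.002, 0.108, 0, 0.0],
    [0.001, -0.002, 0.108, 0, 0.0],
  ],
  squeeze=70,
)

```text
time_s: 27.1
position: [0.5221, -0.3289, 0.0917]
eef_rot: [0.676, 0.737, 0.007, 0.01]
wrist_force: [-2.3, -0.3, 6.1]
gripper_width: 0.009
```

```bash
python3 -c "
from h import *
st()"
```

```text
t 27.1 p [ 0.5221 -0.3289  0.0917] x [-0.086  0.996 -0.004] z [ 0.024 -0.002 -1.   ] F [-2.3 -0.3  6.1] w 0.009 q7 [ 0.85  0.73 -0.51  1.72  0.46  0.79  0.22]
```

Emit:
drive_tool(
  motion=[
    [0, 0, -0.001, 0.1, 0.0],
    [0, 0, -0.001, 0.2, 0.0],
    [0, 0, -0.001, 0.3, 0.0],
    [0, 0, -0.001, 0.4, 0.0],
    [0, 0, -0.001, 0.5, 0.0],
    [0, 0, -0.001, 0.6, 0.0],
    [0, 0, -0.001, 0.7, 0.0],
    [0, 0, -0.001, 0.8, 0.0],
    [0, 0, -0.001, 0.9, 0.0],
    [0, 0, -0.001, 1.0, 0.0],
    [0, 0, -0.001, 1.0, 0.0],
  ],
)

```text
time_s: 28.2
position: [0.5215, -0.3287, 0.0919]
eef_rot: [0.947, 0.322, 0.011, 0.005]
wrist_force: [3.6, -1.6, -13.0]
gripper_width: 0.0087
```

```bash
python3 -c "
from h import *
s,r=st();print(s['torque'])"
```

```text
t 28.2 p [ 0.5215 -0.3287  0.0919] x [0.792 0.61  0.017] z [ 0.023 -0.002 -1.   ] F [  3.6  -1.6 -13. ] w 0.0087 q7 [ 0.69  0.68 -0.27  1.74  0.24  0.74 -0.61]
[-0.47028744  0.06343803 -0.15922512]
```

Emit:
drive_tool(
  motion=[
    [0, 0, 0.001, 0.1, 0.0],
    [0, 0, 0.001, 0.2, 0.0],
    [0, 0, 0.001, 0.3, 0.0],
    [0, 0, 0.001, 0.4, 0.0],
    [0, 0, 0.001, 0.5, 0.0],
    [0, 0, 0.001, 0.6, 0.0],
    [0, 0, 0.001, 0.7, 0.0],
    [0, 0, 0.001, 0.8, 0.0],
    [0, 0, 0.001, 0.9, 0.0],
    [0, 0, 0.001, 1.0, 0.0],
    [0, 0, 0.001, 1.1, 0.0],
    [0, 0, 0.001, 1.2, 0.0],
    [0, 0, 0.001, 1.3, 0.0],
    [0, 0, 0.001, 1.4, 0.0],
    [0, 0, 0.001, 1.4, 0.0],
  ],
)

```text
time_s: 29.7
position: [0.5215, -0.328, 0.0917]
eef_rot: [0.932, -0.362, 0.011, -0.004]
wrist_force: [-1.2, 1.2, 5.1]
gripper_width: 0.0088
```

```bash
python3 -c "
from h import *
s,r=st();print(s['torque'])"
```

```text
t 29.7 p [ 0.5215 -0.328   0.0917] x [ 0.737 -0.675  0.017] z [ 0.023 -0.001 -1.   ] F [-1.2  1.2  5.1] w 0.0088 q7 [ 0.43  0.67  0.09  1.75 -0.1   0.71 -1.74]
[ 0.41564117  1.26660483 -0.07357899]
```

About 2.4 rad is wound. I'll release, rise, turn back half a turn, and regrip.

Emit:
drive_tool(
  motion=[
    [0, 0, 0, 0, 0.05],
    [0, 0, 0, 0, 0.05],
    [0, 0, 0, 0, 0.05],
    [0, 0, -0.03, 0, 0.05],
    [0, 0, -0.055, 0, 0.05],
    [0, 0, -0.06, -0.14, 0.05],
    [0, 0, -0.06, -0.28, 0.05],
    [0, 0, -0.06, -0.42, 0.05],
    [0, 0, -0.06, -0.56, 0.05],
    [0, 0, -0.06, -0.7, 0.05],
    [0, 0, -0.06, -0.84, 0.05],
    [0, 0, -0.06, -0.98, 0.05],
    [0, 0, -0.06, -1.12, 0.05],
    [0, 0, -0.06, -1.26, 0.05],
    [0, 0, -0.06, -1.4, 0.05],
    [0, 0, -0.06, -1.54, 0.05],
    [0, 0, -0.06, -1.57, 0.05],
    [0, 0, -0.06, -1.57, 0.05],
  ],
)

```text
time_s: 31.5
position: [0.5201, -0.3283, 0.1517]
eef_rot: [0.916, 0.402, 0.01, 0.005]
wrist_force: [-0.5, 0.1, -0.5]
gripper_width: 0.0499
```

Emit:
drive_tool(
  motion=[
    [0, 0, 0, -0.14, 0.05],
    [0, 0, 0, -0.28, 0.05],
    [0, 0, 0, -0.42, 0.05],
    [0, 0, 0, -0.56, 0.05],
    [0, 0, 0, -0.7, 0.05],
    [0, 0, 0, -0.84, 0.05],
    [0, 0, 0, -0.98, 0.05],
    [0, 0, 0, -1.12, 0.05],
    [0, 0, 0, -1.26, 0.05],
    [0, 0, 0, -1.4, 0.05],
    [0, 0, 0, -1.54, 0.05],
    [0, 0, 0, -1.57, 0.05],
    [0, 0, 0, -1.57, 0.05],
    [0, 0, 0, -1.57, 0.05],
  ],
)

```text
time_s: 32.9
position: [0.5201, -0.3283, 0.1517]
eef_rot: [0.366, 0.931, 0.004, 0.011]
wrist_force: [0.6, -0.2, -0.2]
gripper_width: 0.05
```

```bash
python3 - <<'E'
from h import *
grab("wrist","w13"); P,im,d=cloud("w13")
m=(P[...,2]>.085)&(P[...,2]<.115)&(np.hypot(P[...,0]-.5225,P[...,1]+.328)<.035)
q=P[m]; r=cv2.minAreaRect((q[:,:2]*1000).astype(np.float32)); print(m.sum(),r,np.percentile(q[:,2],[5,50,95]))
e=np.linalg.eigh(np.cov(q[:,:2].T))[1][:,1]; ang=np.arctan2(e[1],e[0]); print("blade ang",ang,"a mod pi",(np.pi/2+YA-ang)%np.pi)
to([.5222,-.3283,.091],ang+np.pi/2)
E
```

```text
1398 ((521.9609985351562, -328.53338623046875), (9.933025360107422, 45.72987365722656), 47.557952880859375) [0.09422826 0.10413828 0.10568224]
blade ang 2.403938529009579 a mod pi 2.396450451375111
t 32.95 p [ 0.5201 -0.3283  0.1518] x [-0.733  0.68  -0.018] z [ 0.023 -0.001 -1.   ] F [ 0.3  0.1 -0.2] w 0.0498 q7 [ 0.96  0.67 -0.66  1.7   0.49  0.92  0.93]
shift [-0.0005  0.0005  0.0608] turn(tool z) -0.0101
```

View pics/w13.png

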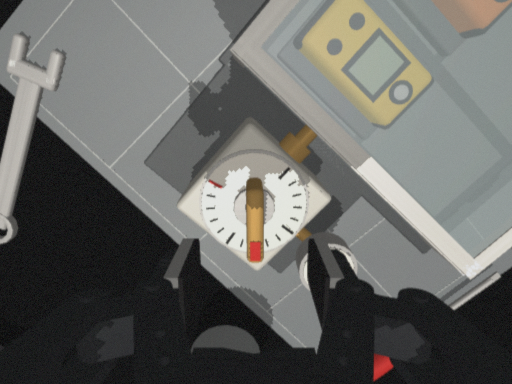

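The key reads about 2.40 rad, with its red mark at (256,250) and the fully-wound tick at (213,183). I'll regrip and wind on.

Emit:
drive_tool(
  motion=[
    [0, 0, 0.03, -0.01, 0.05],
    [0, 0, 0.05, -0.01, 0.05],
    [0, 0, 0.06, -0.01, 0.05],
    [0, 0, 0.06, -0.01, 0.05],
    [0, 0, 0.06, -0.01, 0.0],
    [0, 0, 0.06, -0.01, 0.0],
    [0, 0, 0.06, -0.01, 0.0],
    [0, 0, 0.06, -0.01, 0.0],
    [0, 0, 0.06, -0.01, 0.0],
    [0, 0, 0.06, -0.01, 0.0],
  ],
)

```text
time_s: 33.95
position: [0.5223, -0.3285, 0.093]
eef_rot: [0.361, 0.933, 0.003, 0.012]
wrist_force: [-0.9, 0.8, 6.8]
gripper_width: 0.009
```

Emit:
drive_tool(
  motion=[
    [0, 0, 0, 0.1, 0.0],
    [0, 0, 0, 0.2, 0.0],
    [0, 0, 0, 0.3, 0.0],
    [0, 0, 0, 0.4, 0.0],
    [0, 0, 0, 0.5, 0.0],
    [0, 0, 0, 0.6, 0.0],
    [0, 0, 0, 0.7, 0.0],
    [0, 0, 0, 0.8, 0.0],
    [0, 0, 0, 0.9, 0.0],
    [0, 0, 0, 1.0, 0.0],
    [0, 0, 0, 1.1, 0.0],
    [0, 0, 0, 1.2, 0.0],
    [0, 0, 0, 1.3, 0.0],
    [0, 0, 0, 1.4, 0.0],
    [0, 0, 0, 1.5, 0.0],
    [0, 0, 0, 1.6, 0.0],
    [0, 0, 0, 1.6, 0.0],
  ],
)

```text
time_s: 35.65
position: [0.5217, -0.3286, 0.093]
eef_rot: [0.92, 0.391, 0.01, 0.006]
wrist_force: [0.0, 0.6, -0.1]
gripper_width: 0.0089
```

```bash
python3 -c "
from h import *
s,r=st();x=r.as_matrix()[:,0];print(s['torque'],'a',np.pi/2+YA-np.arctan2(x[1],x[0])+np.pi)"
```

```text
t 35.65 p [ 0.5217 -0.3286  0.093 ] x [0.694 0.72  0.014] z [ 0.023 -0.003 -1.   ] F [ 0.   0.6 -0.1] w 0.0089 q7 [ 0.66  0.67 -0.23  1.74  0.2   0.73 -0.44]
[-0.3005447   1.04831127 -0.03473035] a 3.9970659065178484
```

Emit:
drive_tool(
  motion=[
    [0, 0, 0, 0.1, 0.0],
    [0, 0, 0, 0.2, 0.0],
    [0, 0, 0, 0.3, 0.0],
    [0, 0, 0, 0.4, 0.0],
    [0, 0, 0, 0.46, 0.0],
    [0, 0, 0, 0.5, 0.0],
    [0, 0, 0, 0.5, 0.0],
    [0, 0, 0, 0.5, 0.0],
  ],
)

```text
time_s: 36.45
position: [0.5217, -0.3284, 0.093]
eef_rot: [0.988, 0.152, 0.011, 0.003]
wrist_force: [-0.4, 0.3, -0.0]
gripper_width: 0.009
```

```bash
python3 -c "
from h import *
s,r=st();x=r.as_matrix()[:,0];print(s['torque'],'a',np.pi/2+YA-np.arctan2(x[1],x[0])+np.pi)"
```

```text
t 36.45 p [ 0.5217 -0.3284  0.093 ] x [0.953 0.301 0.021] z [ 0.023 -0.002 -1.   ] F [-0.4  0.3 -0. ] w 0.009 q7 [ 0.57  0.66 -0.1   1.74  0.08  0.72 -0.84]
[-0.02166337  0.78347241 -0.0095191 ] a 4.494599003309978
```

Now I'll release, rise clear and check.

Emit:
drive_tool(
  motion=[
    [0, 0, 0, 0, 0.05],
    [0, 0, 0, 0, 0.05],
    [0, 0, 0, 0, 0.05],
    [0, 0, -0.03, 0, 0.05],
    [0, 0, -0.07, 0, 0.05],
    [0, 0, -0.11, 0, 0.05],
    [0, 0, -0.13, 0, 0.05],
    [0, 0, -0.13, 0, 0.05],
    [0, 0, -0.13, 0, 0.05],
  ],
)

```text
time_s: 37.35
position: [0.5186, -0.3281, 0.2229]
eef_rot: [0.988, 0.152, 0.011, 0.003]
wrist_force: [0.6, 0.6, -0.3]
gripper_width: 0.0501
```

```bash
python3 - <<'E'
from h import *
st(); grab("wrist","w14"); P,im,d=cloud("w14")
m=(P[...,2]>.085)&(P[...,2]<.115)&(np.hypot(P[...,0]-.5225,P[...,1]+.328)<.035)
q=P[m]; e=np.linalg.eigh(np.cov(q[:,:2].T))[1][:,1]; ang=np.arctan2(e[1],e[0]); print("a",(np.pi/2+YA-ang)%np.pi+np.pi)
grab("top","top3"); T,_,_=cloud("top3"); X=(T[...,:2]-C)@M
f=(np.abs(X[...,0]+.113)<.006)&(np.abs(X[...,1])<.13)&(T[...,2]>.04)&(T[...,2]<.2); print("lid-edge z",f.sum(),np.percentile(T[f][:,2],[10,50,90]))
b=cv2.imread("pics/top3.png"); cv2.imwrite("pics/v15.png",np.vstack([cv2.imread("pics/w14.png"),b[60:256,:]]))
E
```

```text
t 37.35 p [ 0.5186 -0.3281  0.2229] x [0.953 0.301 0.021] z [ 0.023 -0.002 -1.   ] F [ 0.6  0.6 -0.3] w 0.0501 q7 [ 0.58  0.49 -0.12  1.67  0.06  0.96 -0.82]
a 4.498964062067289
lid-edge z 349 [0.0608857  0.06796493 0.07129716]
```

View pics/v15.png

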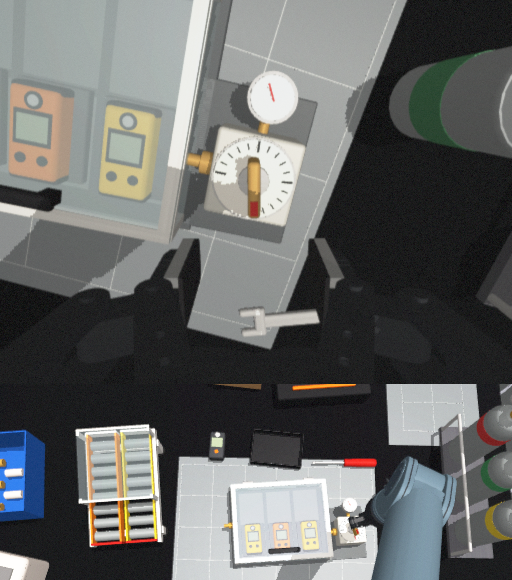

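The key reads 4.50 rad, the lid is shut, three detectors are inside, the lanes are empty, and the gripper is clear.

```bash
python3 -c "
from rig import bot
print(bot.finish_job())"
```

```text
the job is handed in; nothing more can be done
None
```

The job is done and handed in at about 37 s on the robot's clock. `finish_job` gives no verdict, so success rests on my own checks.

- **Detectors:** three were present: two yellow (a1, a2) and one orange (b1). All lie flat, display up, on the three near pads. Their tops measured about 45 mm above the table, and the last top view shows both lanes empty.
- **Lid:** shut. The upper face at its free edge measured 68 mm, which is the rim plus the lid's thickness.
- **Key:** wound in two grips after the lid was shut. The final wrist image gives 4.50 rad, and the tool's own turn angle gives 4.49.
- **Bystanders and gripper:** by eye in the last pictures the bystanders in view are unmoved, though I did not measure them. The carton was out of the last picture; it stood in place when the lid was shut. The gripper is open and about 0.1 m above the key.

**One flaw:** at the end of the lid push the closed fingertips pressed with about 80 N on the wrist. That is under the 120 N wrist limit but harder than needed. I backed off at once, and later pictures showed no harm. No knocked detector or slipping grip was seen.

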